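Push the lid of the bit case shut and slide its bolt home

TASK

Put the orange driver-bit case out of use: with closed fingertips push its open lid over until it lies fully shut, without slamming it, and only then push the black tab of the small barrel bolt on its front all the way across, so that the bolt passes through the eye on the lid. Only push: grasp or lift nothing, leave the case standing flat where it is, and do not disturb the tape roll, the pliers and the battery pack round it.

Things in the scene. Friction and masses are not known exactly. Their poses are not given: they have to be found in the camera images.
- case: Orange driver-bit case, 145 x 210 x 51 mm when shut, 1.3 kg, loose; its base is 33 mm high. Origin: centre of the underside; x points level from front to hinge side (case turned by -0.3 to 0.55 rad from facing the robot), y along the hinge, left seen from the front, z up. Front wall at x = -66 mm; with the lid shut two latches on the lid stand out to at most x = -77 mm, well either side of the bolt.
- case_lid (a joint): Lid angle in rad: 0 = shut flat on the base, 1.88 = thrown fully open; it starts between 1.1 and 1.5 (standing up, open towards the front). The hinge is stiff (about 0.16 N m): the lid stays wherever it is left and does not fall shut, and must be pushed right down. The lid is a shallow tray 131 mm from hinge side to front and 206 mm wide, 17 mm deep, walls 3 mm.
- lid_hinge (a point): Point on the hinge axis of the lid, at mid-width, 34 mm above the bench, 69 mm behind the case's origin. The lid turns about this point's level line along the case's y.
- lid_lip (a point): Middle of the free (front) edge of the lid, on its smooth outer (top) face. 136 mm from the hinge axis; when the lid is shut it lies 51 mm above the bench at x = -66 mm of the case, and the outer face is then level, 17 mm above the hinge axis. The lid is shut by pushing on the outer face, which looks away from the front while the lid stands open.
- bolt (a joint): Travel of the barrel bolt in m: 0 = drawn back, 0.024 = fully home through the eye of the keeper on the lid; grows as the tab is pushed to the case's +y. It starts between 0 and 0.004. It slides with about 1 N of friction and stays where it is left.
- bolt_tab (a point): Centre of the black tab of the barrel bolt: a round bar 11 mm thick and 18 mm long that stands straight out from the front of the case (along the case's -x), 21 mm above the bench. It lies at x = -100 mm of the case (from -92 to -110 mm), at y = -25 mm when drawn back and y = -1 mm when home. Bolt and guides between tab and case stand out to x = -81 mm, the steel keeper eye (when the lid is shut) to x = -83 mm at y = +16 to +28 mm.
- tape_roll: Roll of grey tape lying flat, 103 mm across, 48 mm high, loose, left of the case; must not be disturbed. Origin: centre of its underside.
- pliers: Pliers with red handles, 55 x 168 x 16 mm, loose, right of the case; must not be disturbed. Origin: centre of its underside.
- pack: Black battery pack, 78 x 52 x 20 mm, loose, on the bench behind the case, left of its middle; must not be disturbed. Origin: centre of its underside.

How it is judged:
By the outcome, as a careful person would: the job done as asked, in the order asked, and still so for the second after the job is handed in, with the robot touching nothing.
It also fails if it takes over 42 s, if anything falls off the work surface, if the arm or the gripper's body presses on something with over 40 N, if the wrist force passes 120 N, or if a joint passes its speed limit or range.

ROBOT

A 6-joint arm with a two-finger parallel gripper is mounted at the origin on a cart in front of the work surface, level with it; the furniture and walls round the work are solid. World frame = base frame: x ahead of the robot, y to its left, z up, the work surface at z = 0. Lengths are in m, angles in rad, forces in N, time in s.
With the tool pointing down it reaches from about 0.35 to 0.85 m from the base axis. Payload 8.1 kg.
Tool frame: the origin (TCP) lies on the centre line of the jaws, within the pads' length; the fingertips stand 25 mm ahead of it and the grasp point (between the pads) lies 6 mm ahead of it (robot.tcp_to_tips is the distance from the TCP to the fingertips, in m); z points along the fingers, y is the line along which they close (so a half turn about z gives the same grasp; the last joint's range is limited). The gripper opens to 85 mm and grips with 20 to 120 N. Pads are 22 mm wide; open, the fingers measure 114 mm over their backs; the gripper's body (76 mm by 85 mm) begins 54 mm behind the grasp point. The pads swing forward as they close: fully open they stand 13 mm farther back than shut.
Start: joints at [1.23, 0.13, 1.488, -0, 1.523, -0.085], TCP at [0.152, 0.58, 0.256] pointing down, gripper open.
Joint ranges: [-2.96, 2.96], [-0.89, 2.26], [0.02, 2.5], [-1.34, 4.48], [0, 2.73], [-2.66, 2.66]. Speed limits (rad/s): [2.39, 2.39, 2.79, 3.14, 3.14, 3.14].

INTERFACE

Orientations are given as a rotation vector (axis times angle).
In Python, from bench import robot, viewer gives the robot as it stands. The module is installed in compiled form; this text tells all that it offers.
- The arm moves only by the tool jog_arm, never from a script. Its argument "steps" is a list of rows, each a list of 6 numbers: the shift along the tool's x, y, z as a fraction of full scale, then the turn, a rotation vector about the tool's x, y, z as a fraction of full scale. A call has 1 to 20 rows; each row is the pose to reach, as a shift and turn from the pose commanded when the call began, along the tool's axes at that moment, turning the shorter way round; what a row does not reach only later rows make up. Full scale, the value 1, is 50 cm for a shift and 180 degrees for a turn. A row lasts 1/8 s, in which the tool goes at most 62.5 mm and 10.7 degrees, less where a joint would pass 70% of its speed; a pose out of reach is approached as far as the arm can. A call with a number of a shift or a turn outside -1 to 1 is refused whole. A call with a gripper value outside its range is refused whole. "gripper" is the closure, from 0 (fully open) to 1 (shut), set as the call begins (left out, the last holds). The fingers move at their own pace and stop on an object; "grip_force" is the grip in N (left out, the last holds). Time passes only in rows, so rows that repeat a pose let the fingers close. It gives the time, the measured TCP pose, the force, the opening and the grip force at its end, in the units of the state.
- robot.observe(): the state, without advancing time (a new reading comes with each control period).
- viewer.camera(name): name is "scene" or "top" or "wrist"; returns the picture (420x560x3 uint8, red, green, blue); there is no depth.
- viewer.camera_info(name): a dict with "camera_matrix" (3x3 intrinsics, pixels), "xyz" and "attitude" of the camera in the world; the wrist camera has in their place "tool_from_camera" (4x4, takes a point from camera to tool coordinates, whose origin is the TCP and whose axes are the flange's). Camera axes: x right, y down, z forward; pixel columns grow to the right and rows downward; lengths in m; the calibration is good to about 2 mm. A picture is of the moment at which its call begins: read the wrist's pose just before it. camera_info takes no time and is no camera call.
- robot.finish_job(): hands the job in; it is judged then, once.
Trained networks look in the newest picture that a camera, given by its name, has taken for a name from the list of things; names that differ only in an ending like _2 or _b are one class to them, and where a whole thing is asked for, a point or a joint stands for the part that bears it (a point fixed in the world has none). Each returns a list of dicts, best first, with "p" (0 to 1); they miss things now and then, are a little off and sometimes report something else, mostly with a low value. They report only what shows in the picture. A call takes as long as a camera call.
- viewer.find_in(label, camera): "centre" ([column, row] in pixels, amid what is visible of it).
The state is a dict: "time": time; "joints": joint angles; "qvel": joint speeds; "joint_torque": joint torques, N m; "tool_pos": TCP position; "eef_rot": TCP orientation; "ft_force": force on the tool from outside, world axes, zero at the start; "ft_torque": the same for the moment, N m; "width": finger opening in m; "grasp_force": force on a finger pad.
Only numpy, scipy, OpenCV 4.12 (cv2) and the standard library are available. Lean on these libraries where they do the work, as an engineer would, in place of code of your own. Each camera call takes 0.05 s, during which the arm holds its last target. There are 200 camera calls.

## Working session

There is one attempt and no reset: what is moved stays moved. The work goes in short steps, Python scripts to look and compute and a tool call to move; the robot and the scene stay as the last step left them, time stands still between calls to the robot, and variables do not carry over. Pictures are saved under pics/ and viewed, at most 10 in all, crops included, and the job is handed in when it is done.

Besides the shell and the picture viewer there is one more tool, called after "Request:" as name(argument=value, ...), one argument or row to a line, values as JSON. jog_arm: Moves the arm, as the interface text tells. Shift numbers are shares of 50 cm and turn numbers shares of 180 degrees, none past 1 either way. Its arguments: {"type":"object","properties":{"steps":{"type":"array"},"gripper":{"type":"number"},"grip_force":{"type":"number"}},"required":["steps"]}

```bash
mkdir -p pics; cat > h.py <<'E'
import numpy as np,cv2
from scipy.spatial.transform import Rotation as R
from bench import robot,viewer
def cam(n):
    i=viewer.camera_info(n);K=np.array(i["camera_matrix"]);a=np.array(i["attitude"])
    M=a if a.shape==(3,3) else R.from_rotvec(a).as_matrix() 
    return K,M,np.array(i["xyz"])
def ray_z(n,px,z):
    K,M,c=cam(n);d=M@np.linalg.solve(K,[px[0],px[1],1.]);return c+d*(z-c[2])/d[2]
def proj(n,p):
    K,M,c=cam(n);q=K@(M.T@(np.array(p)-c));return q[:2]/q[2]
def shot(n,f):
    im=viewer.camera(n);cv2.imwrite(f,im[:,:,::-1]);return im
E
python3 - <<'E'
from h import *
for n in("scene","top"):
    shot(n,f"pics/{n}0.png");print(n,viewer.camera_info(n))
    for l in("case","bolt_tab","lid_lip","lid_hinge","tape_roll","pliers","pack"):
        print(l,[(np.round(d["centre"],1).tolist(),round(d["p"],2)) for d in viewer.find_in(l,n)][:2])
s=robot.observe();print(s["time"],s["tool_pos"],s["eef_rot"],s["ft_force"])
E
```

```text
scene {'camera_matrix': array([[379.12012493,   0.        , 279.00000881],
       [  0.        , 379.12012493, 214.75175556],
       [  0.        ,   0.        ,   1.        ]]), 'xyz': array([ 0.09707716, -0.27509703,  0.567487  ]), 'attitude': array([-2.08498418,  0.73868203, -0.39175611])}
case [([328.9, 245.5], 0.82)]
bolt_tab []
lid_lip [([342.1, 218.9], 0.85)]
lid_hinge [([332.6, 247.9], 0.96)]
tape_roll [([262.3, 220.5], 0.97)]
pliers [([376.4, 324.9], 0.89)]
pack []
top {'camera_matrix': array([[388.93993697,   0.        , 274.08459444],
       [  0.        , 388.93993697, 206.22808532],
       [  0.        ,   0.        ,   1.        ]]), 'xyz': array([0.40832308, 0.26301707, 0.89948978]), 'attitude': array([-2.17818096,  2.11918513, -0.19717054])}
case [([322.8, 206.7], 0.91)]
bolt_tab [([342.3, 246.0], 0.41)]
lid_lip [([323.9, 171.1], 0.8)]
lid_hinge []
tape_roll [([240.6, 195.6], 0.8)]
pliers [([395.4, 223.4], 0.59)]
pack [([291.8, 157.3], 0.79)]
0.8 [0.15180083 0.58050547 0.25633368] [4.00669350e-01 3.11589856e+00 9.78812804e-05] [ 0.38205019 -0.25841919 -0.25809393]
```

View pics/scene0.png

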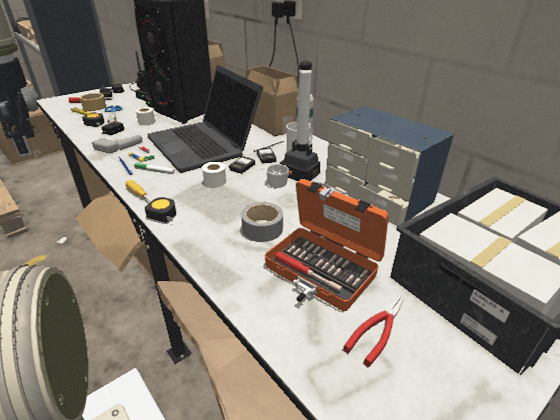

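View pics/top0.png

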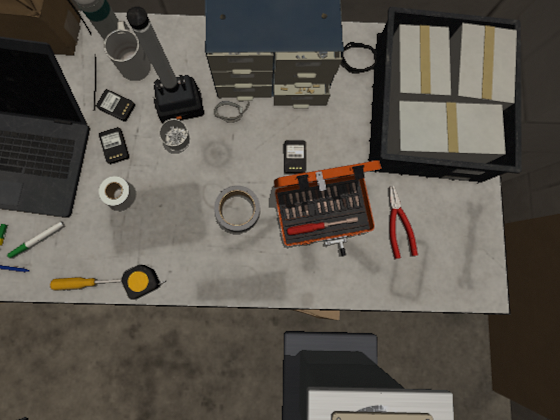

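```bash
python3 - <<'E'
import cv2,numpy as np
a=cv2.imread("pics/top0.png")[140:265,262:397];b=cv2.imread("pics/scene0.png")[170:315,255:400]
a=cv2.resize(a,(0,0),fx=4.44,fy=4.44,interpolation=3)
cv2.imwrite("pics/topc.png",a)
cv2.imwrite("pics/scc.png",cv2.resize(b,(0,0),fx=4,fy=4,interpolation=3))
E
```

```text
(no output)
```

View pics/topc.png

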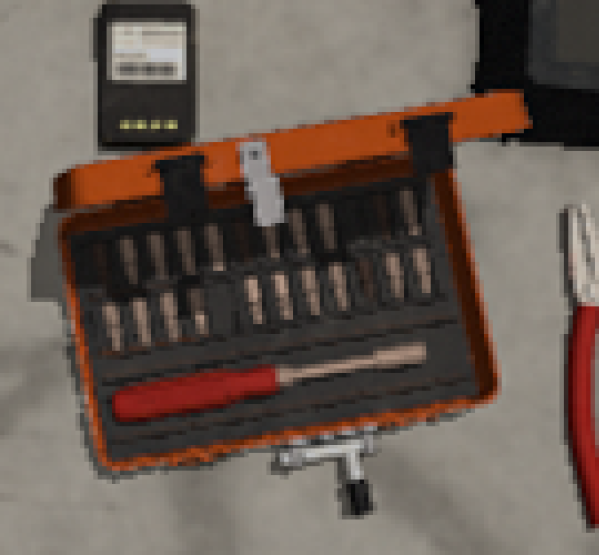

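View pics/scc.png

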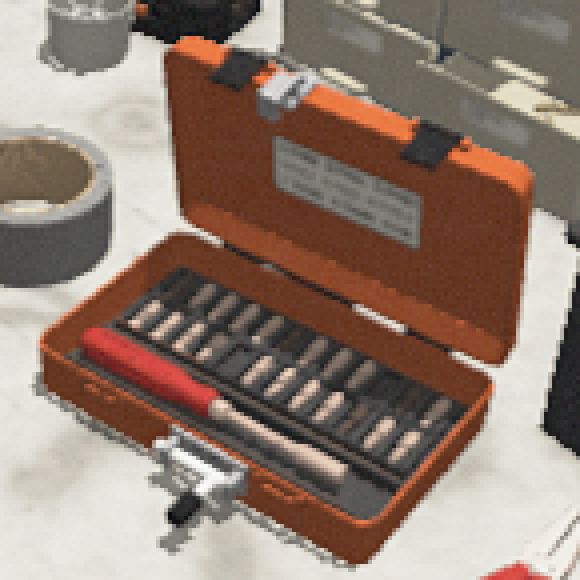

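```bash
cat >> h.py <<'E'
def lidpt(th,r,h,y=0):  # r forward along lid from hinge, h outward
    c,s=np.cos(th),np.sin(th);return np.array([.069-r*c+h*s,y,.034+r*s+h*c])
def toW(P,p):
    c,s=np.cos(P[2]),np.sin(P[2]);return np.array([P[0]+c*p[0]-s*p[1],P[1]+s*p[0]+c*p[1],p[2]])
E
python3 - <<'E'
from h import *
from scipy.optimize import least_squares
T=lambda u,v:(u/4.44+262-.4,v/4.44+140-.4); S=lambda u,v:(u/4+255-.4,v/4+170-.4)
W=.104
def pts(th,b): return [("top",T(103,470),[-.066,W,.033]),("top",T(499,404),[-.066,-W,.033]),
 ("top",T(356,497),[-.1,-.025+b,.021]),("top",T(58,176),lidpt(th,.135,.017,.103)),("top",T(526,93),lidpt(th,.135,.017,-.103)),
 ("scene",S(40,345),[-.066,W,.033]),("scene",S(364,529),[-.066,-W,.033]),("scene",S(358,566),[-.066,-W,0]),("scene",S(183,505),[-.1,-.025+b,.021]),
 ("scene",S(172,36),lidpt(th,.135,.017,.103)),("scene",S(536,170),lidpt(th,.135,.017,-.103))]
f=lambda q:np.concatenate([proj(n,toW(q,p))-u for n,u,p in pts(q[3],q[4])])
r=least_squares(f,[.4,.15,.1,1.3,.002],loss="soft_l1",x_scale=[.1,.1,.1,.1,.01]);print(r.x);print(np.round(f(r.x).reshape(-1,2),1))
for l,h in(("tape_roll",.024),("pliers",.008),("pack",.02)):
    d=viewer.find_in(l,"top");print(l,[ray_z("top",x["centre"],h).round(3) for x in d[:1]])
q=r.x
print("lip",toW(q,lidpt(q[3],.135,.017)),"tab",toW(q,[-.1,-.025+q[4],.021]))
print("drawer front",ray_z("top",(302,104),.0),"bin corner",ray_z("top",(372,163),.0),ray_z("top",(376,170),.12),"pack near corners",ray_z("top",(284,173),.02),ray_z("top",(305,173),.02))
E
```

```text
[5.44296767e-01 1.32349990e-01 2.05313293e-01 1.35374167e+00
 1.19528071e-03]
[[-1.1  0.9]
 [ 0.5 -0.7]
 [ 0.1 -0.1]
 [ 1.5  0.1]
 [-0.1  0.9]
 [-2.9 -1.8]
 [ 0.7 -0.6]
 [ 0.4  2.1]
 [-0.  -0.1]
 [ 1.1 -2.2]
 [-0.5 -0.7]]
tape_roll [array([0.572, 0.321, 0.024])]
pliers [array([ 0.52 , -0.039,  0.008])]
pack [array([0.667, 0.206, 0.02 ])]
lip [0.59963779 0.14387463 0.16949338] tab [0.45125021 0.08865785 0.021     ]
drawer front [0.80919097 0.18174152 0.        ] bin corner [0.66551686 0.01124828 0.        ] [0.61647805 0.03670148 0.12      ] pack near corners [0.62911301 0.22308282 0.02      ] [0.63066835 0.17417499 0.02      ]
```

```bash
cat >> h.py <<'E'
P=[.5443,.1323,.2053]
def goto(tips,P=P):
    s=robot.observe();R0=R.from_rotvec(s["eef_rot"]);p=np.array(s["tool_pos"]);L=robot.tcp_to_tips
    c,n=np.cos(P[2]),np.sin(P[2])
    Rt=R.from_matrix(np.array([[-c,-n,0],[-n,c,0],[0,0,-1]]))
    if np.dot((R0.inv()*Rt).as_rotvec(),(R0.inv()*Rt).as_rotvec())>2.6: print("flip")
    for t in tips:
        w=toW(P,t)+[0,0,L];print(np.round(np.r_[R0.inv().apply(w-p)/.5,(R0.inv()*Rt).as_rotvec()/np.pi],4).tolist(),w.round(3))
def where(P=P):
    s=robot.observe();d=np.array(s["tool_pos"])+R.from_rotvec(s["eef_rot"]).apply([0,0,robot.tcp_to_tips])-[P[0],P[1],0]
    c,n=np.cos(P[2]),np.sin(P[2]);print("t",round(s["time"],2),"tip in case",np.round([c*d[0]+n*d[1],-n*d[0]+c*d[1],d[2]],4),"F",np.round(s["ft_force"],1))
E
python3 - <<'E'
from h import *
print(robot.tcp_to_tips);where();goto([[.115,0,.235],[.1,0,.15]])
E
```

```text
0.025
t 0.95 tip in case [-0.2929  0.5188  0.2313] F [-0.6 -1.2  0.1]
[-1.1923, -0.5663, -0.0074, -0.0, 0.0, -0.1468] [0.657 0.156 0.26 ]
[-1.1654, -0.5796, 0.1626, -0.0, 0.0, -0.1468] [0.642 0.153 0.175]
```

Request:
jog_arm(
  steps=[
    [-0.12, -0.057, -0.02, 0, 0, -0.02],
    [-0.24, -0.114, -0.03, 0, 0, -0.04],
    [-0.36, -0.171, -0.03, 0, 0, -0.06],
    [-0.48, -0.228, -0.03, 0, 0, -0.08],
    [-0.6, -0.285, -0.03, 0, 0, -0.1],
    [-0.72, -0.342, -0.03, 0, 0, -0.12],
    [-0.84, -0.4, -0.03, 0, 0, -0.14],
    [-0.94, -0.45, -0.03, 0, 0, -0.1468],
    [-0.98, -0.48, -0.03, 0, 0, -0.1468],
    [-0.98, -0.48, -0.03, 0, 0, -0.1468],
    [-0.98, -0.48, -0.03, 0, 0, -0.1468],
  ],
  gripper=1,
  grip_force=20,
)

```text
time: 2.33
tool_pos: [0.5649, 0.2245, 0.2711]
eef_rot: [0.321, -3.125, -0.001]
ft_force: [-0.2, -0.7, 0.7]
width: -0.0001
grasp_force: 0.0
```

```bash
python3 - <<'E'
from h import *
where();goto([[.115,0,.235],[.12,0,.15],[.1,0,.142]])
E
```

```text
t 2.33 tip in case [0.0389 0.0861 0.2461] F [-0.2 -0.7  0.7]
[-0.1523, -0.1721, 0.022, 0.0001, -0.0002, -0.0001] [0.657 0.156 0.26 ]
[-0.1624, -0.1721, 0.192, 0.0001, -0.0002, -0.0001] [0.662 0.157 0.175]
[-0.1224, -0.1721, 0.2081, 0.0001, -0.0002, -0.0001] [0.642 0.153 0.167]
```

Request:
jog_arm(
  steps=[
    [-0.08, -0.09, 0, 0, 0, 0],
    [-0.16, -0.17, 0, 0, 0, 0],
    [-0.162, -0.172, 0.03, 0, 0, 0],
    [-0.162, -0.172, 0.1, 0, 0, 0],
    [-0.162, -0.172, 0.16, 0, 0, 0],
    [-0.162, -0.172, 0.2, 0, 0, 0],
    [-0.142, -0.172, 0.208, 0, 0, 0],
    [-0.122, -0.172, 0.208, 0, 0, 0],
    [-0.122, -0.172, 0.208, 0, 0, 0],
  ],
)

```text
time: 3.45
tool_pos: [0.6424, 0.1528, 0.1693]
eef_rot: [-0.322, 3.123, 0.0]
ft_force: [0.5, -1.7, -0.2]
width: 0.0
grasp_force: 0.0
```

```bash
python3 - <<'E'
from h import *
where()
a=shot("scene","pics/s1.png")[130:330,230:430]
cv2.imwrite("pics/s1c.png",cv2.resize(a[:,:,::-1],(600,600),interpolation=3))
t0=1.354
for r0,th in zip(np.linspace(.108,.122,12),np.linspace(t0,0,12)):
    q=lidpt(th,r0,.017)+[.011,0,0];print(round(th,2),end=" ");goto([q])
E
```

```text
t 3.45 tip in case [0.1003 0.     0.1443] F [ 0.5 -1.7 -0.2]
1.35 [0.0545, 0.0003, 0.0021, -0.0, 0.0009, 0.0] [0.616 0.147 0.168]
1.23 [0.082, 0.0003, 0.0029, -0.0, 0.0009, 0.0] [0.603 0.144 0.168]
1.11 [0.1096, 0.0003, 0.0072, -0.0, 0.0009, 0.0] [0.589 0.142 0.166]
0.98 [0.1366, 0.0003, 0.015, -0.0, 0.0009, 0.0] [0.576 0.139 0.162]
0.86 [0.1628, 0.0003, 0.0263, -0.0, 0.0009, 0.0] [0.563 0.136 0.156]
0.74 [0.1876, 0.0003, 0.0409, -0.0, 0.0009, 0.0] [0.551 0.134 0.149]
0.62 [0.2106, 0.0003, 0.0586, -0.0, 0.0009, 0.0] [0.54  0.131 0.14 ]
0.49 [0.2314, 0.0003, 0.0794, -0.0, 0.0009, 0.0] [0.53  0.129 0.129]
0.37 [0.2497, 0.0003, 0.1028, -0.0, 0.0009, 0.0] [0.521 0.127 0.118]
0.25 [0.265, 0.0003, 0.1286, -0.0, 0.0009, 0.0] [0.513 0.126 0.105]
0.12 [0.2771, 0.0003, 0.1564, -0.0, 0.0009, 0.0] [0.507 0.125 0.091]
0.0 [0.2858, 0.0003, 0.1857, -0.0, 0.0009, 0.0] [0.503 0.124 0.076]
```

View pics/s1c.png

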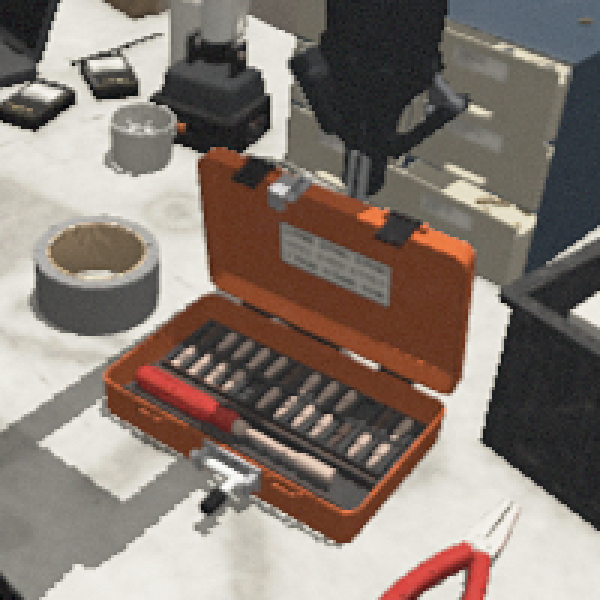

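Request:
jog_arm(
  steps=[
    [0.02, 0, 0.001, 0, 0, 0],
    [0.04, 0, 0.002, 0, 0, 0],
    [0.054, 0, 0.002, 0, 0, 0],
    [0.068, 0, 0.0025, 0, 0, 0],
    [0.082, 0, 0.003, 0, 0, 0],
    [0.096, 0, 0.005, 0, 0, 0],
    [0.11, 0, 0.007, 0, 0, 0],
    [0.123, 0, 0.011, 0, 0, 0],
    [0.137, 0, 0.015, 0, 0, 0],
    [0.15, 0, 0.02, 0, 0, 0],
    [0.163, 0, 0.026, 0, 0, 0],
    [0.175, 0, 0.033, 0, 0, 0],
    [0.188, 0, 0.041, 0, 0, 0],
    [0.2, 0, 0.05, 0, 0, 0],
    [0.211, 0, 0.059, 0, 0, 0],
    [0.222, 0, 0.069, 0, 0, 0],
    [0.231, 0, 0.079, 0, 0, 0],
    [0.231, 0, 0.079, 0, 0, 0],
  ],
)

```text
time: 5.75
tool_pos: [0.5285, 0.1289, 0.127]
eef_rot: [0.322, -3.123, 0.0]
ft_force: [0.0, 0.4, 0.1]
width: -0.0004
grasp_force: 0.0
```

```bash
python3 - <<'E'
from h import *
where()
a=shot("scene","pics/s2.png")[130:330,230:430]
cv2.imwrite("pics/s2c.png",cv2.resize(a[:,:,::-1],(600,600),interpolation=3))
for r0,th in zip(np.linspace(.117,.122,9),np.linspace(.49,0,9)):
    q=lidpt(th,r0,.017)+[.011,0,0];print(round(th,2),end=" ");goto([q])
E
```

```text
t 5.75 tip in case [-1.62e-02 -1.00e-04  1.02e-01] F [0.  0.4 0.1]
0.49 [-0.0012, 0.0003, -0.0033, 0.0, -0.0003, 0.0] [0.529 0.129 0.129]
0.43 [0.0082, 0.0003, 0.0081, 0.0, -0.0003, 0.0] [0.525 0.128 0.123]
0.37 [0.0168, 0.0003, 0.0201, 0.0, -0.0003, 0.0] [0.521 0.127 0.117]
0.31 [0.0247, 0.0003, 0.0327, 0.0, -0.0003, 0.0] [0.517 0.127 0.111]
0.24 [0.0319, 0.0003, 0.0459, 0.0, -0.0003, 0.0] [0.513 0.126 0.104]
0.18 [0.0383, 0.0003, 0.0595, 0.0, -0.0003, 0.0] [0.51  0.125 0.098]
0.12 [0.0438, 0.0003, 0.0736, 0.0, -0.0003, 0.0] [0.507 0.125 0.091]
0.06 [0.0485, 0.0003, 0.088, 0.0, -0.0003, 0.0] [0.505 0.124 0.083]
0.0 [0.0522, 0.0003, 0.1028, 0.0, -0.0003, 0.0] [0.503 0.124 0.076]
```

View pics/s2c.png

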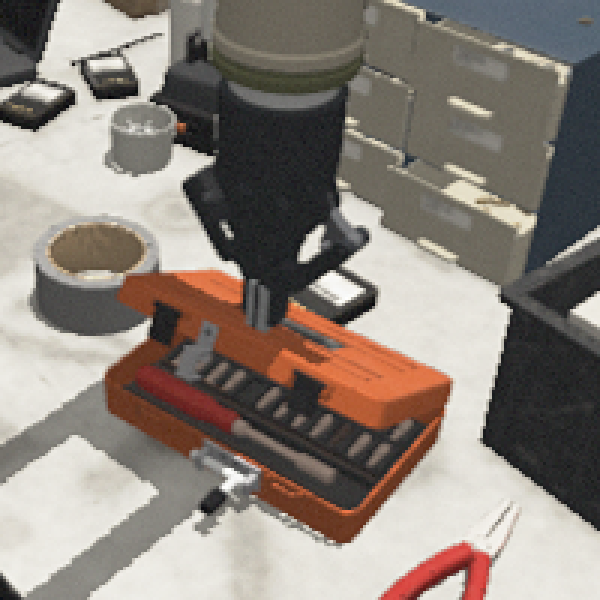

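Request:
jog_arm(
  steps=[
    [0.004, 0, 0.002, 0, 0, 0],
    [0.008, 0, 0.008, 0, 0, 0],
    [0.0125, 0, 0.014, 0, 0, 0],
    [0.017, 0, 0.02, 0, 0, 0],
    [0.021, 0, 0.0265, 0, 0, 0],
    [0.025, 0, 0.033, 0, 0, 0],
    [0.0285, 0, 0.0395, 0, 0, 0],
    [0.032, 0, 0.046, 0, 0, 0],
    [0.035, 0, 0.0525, 0, 0, 0],
    [0.038, 0, 0.0595, 0, 0, 0],
    [0.041, 0, 0.0665, 0, 0, 0],
    [0.044, 0, 0.0735, 0, 0, 0],
    [0.046, 0, 0.08, 0, 0, 0],
    [0.048, 0, 0.086, 0, 0, 0],
    [0.049, 0, 0.09, 0, 0, 0],
    [0.05, 0, 0.094, 0, 0, 0],
    [0.051, 0, 0.097, 0, 0, 0],
    [0.051, 0, 0.099, 0, 0, 0],
    [0.051, 0, 0.099, 0, 0, 0],
  ],
)

```text
time: 8.18
tool_pos: [0.5042, 0.1238, 0.0781]
eef_rot: [0.322, -3.125, 0.0]
ft_force: [0.0, -0.0, -0.0]
width: -0.0001
grasp_force: 0.0
```

```bash
python3 - <<'E'
from h import *
where()
E
```

```text
t 8.18 tip in case [-0.041  -0.0001  0.0531] F [ 0. -0. -0.]
```

Request:
jog_arm(
  steps=[
    [0, 0, 0.001, 0, 0, 0],
    [0, 0, 0.002, 0, 0, 0],
    [0, 0, 0.003, 0, 0, 0],
    [0, 0, 0.004, 0, 0, 0],
    [0, 0, 0.0045, 0, 0, 0],
    [0, 0, 0.005, 0, 0, 0],
    [0, 0, 0.005, 0, 0, 0],
  ],
)

```text
time: 9.05
tool_pos: [0.5044, 0.1238, 0.0758]
eef_rot: [-0.322, 3.125, -0.0]
ft_force: [0.1, 0.1, -0.2]
width: -0.0002
grasp_force: 0.0
```

Request:
jog_arm(
  steps=[
    [0, 0, 0.001, 0, 0, 0],
    [0, 0, 0.002, 0, 0, 0],
    [0, 0, 0.003, 0, 0, 0],
    [0, 0, 0.003, 0, 0, 0],
  ],
)

```text
time: 9.55
tool_pos: [0.5045, 0.1238, 0.0755]
eef_rot: [0.322, -3.125, 0.0]
ft_force: [-6.7, -1.3, 13.4]
width: 0.0
grasp_force: 6.4
```

```bash
python3 - <<'E'
from h import *
where();goto([[-.04,0,.1],[-.103,-.075,.1]])
E
```

```text
t 9.55 tip in case [-0.0407 -0.0002  0.0505] F [-6.7 -1.3 13.4]
[-0.0014, 0.0003, -0.099, -0.0, -0.0, 0.0001] [0.505 0.124 0.125]
[0.1246, -0.1497, -0.099, -0.0, -0.0, 0.0001] [0.459 0.038 0.125]
```

Request:
jog_arm(
  steps=[
    [0, 0, -0.02, 0, 0, 0],
    [0, 0, -0.06, 0, 0, 0],
    [0, 0, -0.1, 0, 0, 0],
    [0.04, -0.05, -0.1, 0, 0, 0],
    [0.08, -0.1, -0.1, 0, 0, 0],
    [0.125, -0.15, -0.1, 0, 0, 0],
    [0.125, -0.15, -0.1, 0, 0, 0],
    [0.125, -0.15, -0.1, 0, 0, 0],
  ],
)

```text
time: 10.55
tool_pos: [0.459, 0.0378, 0.1248]
eef_rot: [-0.321, 3.124, 0.0]
ft_force: [0.6, -0.3, 0.6]
width: -0.0002
grasp_force: 0.0
```

```bash
python3 - <<'E'
from h import *
where()
a=shot("scene","pics/s3.png")[190:320,250:400];b=shot("top","pics/t3.png")[150:280,260:410]
cv2.imwrite("pics/s3c.png",np.hstack([cv2.resize(x[:,:,::-1],(0,0),fx=2.66,fy=2.66,interpolation=3) for x in(a,b)]))
for n in("scene","top"):
    for d in viewer.find_in("bolt_tab",n)[:2]: print(n,d,ray_z(n,d["centre"],.021))
    print(proj(n,toW(P,[-.1,-.024,.021])),proj(n,toW(P,[-.066,0,.051])))
    
E
```

```text
t 10.55 tip in case [-0.1028 -0.0751  0.0998] F [ 0.6 -0.3  0.6]
scene {'centre': [306.5, 294.4], 'p': 0.64} [0.4629556  0.08382356 0.021     ]
[300.40275903 295.85614483] [301.42989745 269.39351852]
top {'centre': [343.7, 245.1], 'p': 0.46} [0.46566972 0.08440603 0.021     ]
[341.94968135 251.44151807] [330.79600637 237.43627335]
```

View pics/s3c.png

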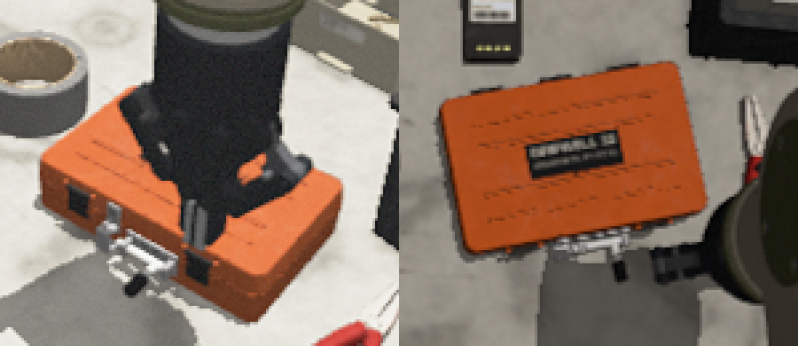

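```bash
python3 - <<'E'
from h import *
where();goto([[-.103,-.075,.03],[-.103,-.075,.010],[-.103,-.05,.010],[-.103,-.028,.01]])
E
```

```text
t 10.75 tip in case [-0.1029 -0.0747  0.0994] F [-0.2  0.4  0.9]
[0.0002, -0.0007, 0.1388, 0.0, 0.0001, 0.0003] [0.459 0.038 0.055]
[0.0002, -0.0007, 0.1788, 0.0, 0.0001, 0.0003] [0.459 0.038 0.035]
[0.0002, 0.0493, 0.1788, 0.0, 0.0001, 0.0003] [0.454 0.062 0.035]
[0.0001, 0.0933, 0.1788, 0.0, 0.0001, 0.0003] [0.449 0.084 0.035]
```

Request:
jog_arm(
  steps=[
    [0, 0, 0.08, 0, 0, 0],
    [0, 0, 0.14, 0, 0, 0],
    [0, 0, 0.165, 0, 0, 0],
    [0, 0, 0.178, 0, 0, 0],
    [0, 0.012, 0.178, 0, 0, 0],
    [0, 0.024, 0.178, 0, 0, 0],
    [0, 0.036, 0.178, 0, 0, 0],
    [0, 0.044, 0.178, 0, 0, 0],
    [0, 0.052, 0.178, 0, 0, 0],
    [0, 0.06, 0.178, 0, 0, 0],
    [0, 0.068, 0.178, 0, 0, 0],
    [0, 0.076, 0.178, 0, 0, 0],
    [0, 0.084, 0.178, 0, 0, 0],
    [0, 0.09, 0.178, 0, 0, 0],
    [0, 0.09, 0.178, 0, 0, 0],
  ],
)

```text
time: 12.62
tool_pos: [0.4492, 0.0819, 0.0353]
eef_rot: [-0.322, 3.125, 0.0]
ft_force: [0.5, 0.2, 0.1]
width: -0.0
grasp_force: 0.0
```

```bash
python3 - <<'E'
from h import *
where()
a=shot("scene","pics/s4.png")[220:320,260:380];b=shot("top","pics/t4.png")[190:290,280:400]
cv2.imwrite("pics/s4c.png",np.hstack([cv2.resize(x[:,:,::-1],(0,0),fx=3.33,fy=3.33,interpolation=3) for x in(a,b)]))
for y in(-.025,-.001):print([proj(n,toW(P,[-.108,y,.021])) for n in("scene","top")])
E
```

```text
t 12.62 tip in case [-0.1033 -0.0299  0.0103] F [0.5 0.2 0.1]
[array([298.33361474, 298.54229056]), array([343.11088714, 254.87585504])]
[array([288.39227671, 292.60034298]), array([332.72129868, 256.7884153 ])]
```

View pics/s4c.png

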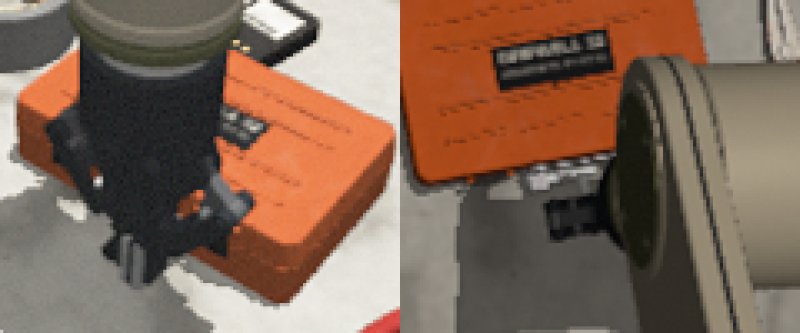

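Request:
jog_arm(
  steps=[
    [0, 0.004, 0, 0, 0, 0],
    [0, 0.008, 0, 0, 0, 0],
    [0, 0.011, 0, 0, 0, 0],
    [0, 0.014, 0, 0, 0, 0],
    [0, 0.016, 0, 0, 0, 0],
    [0, 0.016, 0, 0, 0, 0],
  ],
)

```text
time: 13.48
tool_pos: [0.4476, 0.0896, 0.0353]
eef_rot: [-0.322, 3.125, 0.0]
ft_force: [0.5, 0.3, -0.8]
width: 0.0001
grasp_force: 0.1
```

```bash
python3 -c "
from h import *
where()"
```

```text
t 13.47 tip in case [-0.1033 -0.022   0.0103] F [ 0.5  0.3 -0.8]
```

Request:
jog_arm(
  steps=[
    [0, 0.002, 0, 0, 0, 0],
    [0, 0.002, 0, 0, 0, 0],
  ],
)

```text
time: 13.72
tool_pos: [0.4475, 0.0905, 0.0353]
eef_rot: [-0.322, 3.125, -0.0]
ft_force: [0.3, -0.6, -0.6]
width: 0.0
grasp_force: 0.5
```

Request:
jog_arm(
  steps=[
    [0, 0.001, 0, 0, 0, 0],
    [0, 0.001, 0, 0, 0, 0],
  ],
)

```text
time: 13.98
tool_pos: [0.4474, 0.0907, 0.0353]
eef_rot: [0.322, -3.125, 0.001]
ft_force: [-0.3, -4.3, 0.8]
width: 0.0001
grasp_force: 1.9
```

Request:
jog_arm(
  steps=[
    [0, 0.001, 0, 0, 0, 0],
    [0, 0.001, 0, 0, 0, 0],
  ],
)

```text
time: 14.22
tool_pos: [0.4472, 0.0913, 0.0353]
eef_rot: [0.322, -3.125, 0.001]
ft_force: [0.5, -4.6, -0.4]
width: -0.0
grasp_force: 2.5
```

Request:
jog_arm(
  steps=[
    [0, -0.005, 0, 0, 0, 0],
    [0, -0.04, 0, 0, 0, 0],
    [0, -0.08, 0, 0, 0, 0],
    [0, -0.1, -0.06, 0, 0, 0],
    [0, -0.15, -0.18, 0, 0, 0],
    [0.05, -0.25, -0.25, 0, 0, 0],
    [0.05, -0.35, -0.3, 0, 0, 0],
    [0.05, -0.4, -0.3, 0, 0, 0],
    [0.05, -0.4, -0.3, 0, 0, 0],
  ],
)

```text
time: 15.35
tool_pos: [0.4639, -0.1107, 0.1858]
eef_rot: [-0.318, 3.124, 0.0]
ft_force: [0.2, -0.0, 0.4]
width: 0.0002
grasp_force: 0.0
```

```bash
python3 - <<'E'
from h import *
where()
a=shot("scene","pics/s5.png")[210:320,260:390];b=shot("top","pics/t5.png")[165:275,270:400]
cv2.imwrite("pics/s5c.png",np.hstack([cv2.resize(x[:,:,::-1],(0,0),fx=3.07,fy=3.07,interpolation=3) for x in(a,b)]))
for y in(-.025,-.004,-.001):print([proj(n,toW(P,[-.1,y,.021])) for n in("scene","top")])
E
```

```text
t 15.35 tip in case [-0.1282 -0.2215  0.1608] F [ 0.2 -0.   0.4]
[array([300.82252689, 296.10428118]), array([342.38142328, 251.3622623 ])]
[array([292.12960647, 290.96565637]), array([333.30383642, 253.02865384])]
[array([290.90837675, 290.24375383]), array([332.00514883, 253.26705663])]
```

View pics/s5c.png

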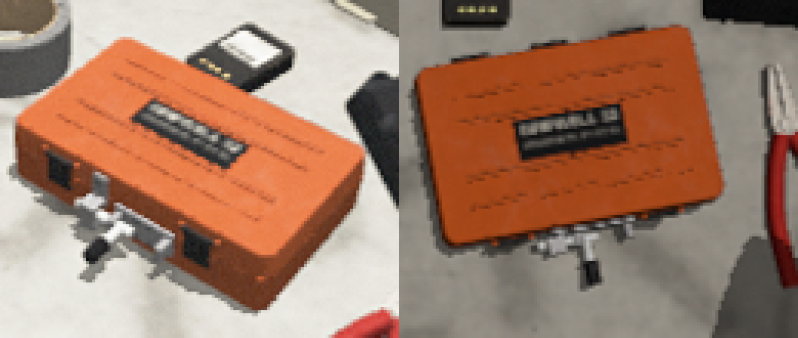

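```bash
python3 - <<'E'
import cv2,numpy as np
for n,box,tb,e in(("t",(162,238,278,372),(247,262,334,350),(247,262,324,340)),("s",(198,215,0,0),(285,305,292,308),(0,0,0,0))):
    A=cv2.imread(f"pics/{n}3.png");B=cv2.imread(f"pics/{n}5.png")
    if n=="t":
        y0,y1,x0,x1=170,235,285,365   # lid label/edges region
        f=lambda I:I[y0:y1,x0:x1].astype(np.float32).mean(2)
        print("case shift px",cv2.phaseCorrelate(f(A),f(B),cv2.createHanningWindow((x1-x0,y1-y0),cv2.CV_32F)))
        C=cv2.imread("pics/t4.png")
    def dark(I,y0,y1,x0,x1):
        g=I[y0:y1,x0:x1].max(2).astype(float);w=np.clip(60-g,0,None);Y,X=np.mgrid[y0:y1,x0:x1];return (w*X).sum()/w.sum(),(w*Y).sum()/w.sum(),w.sum()
    if n=="t": print(dark(A,246,258,337,348),dark(B,246,262,326,340),dark(cv2.imread("pics/top0.png"),246,258,337,348))
    else: print(dark(cv2.imread("pics/scene0.png"),288,304,294,306),dark(B,282,299,285,297))
E
```

```text
case shift px ((-0.15353503016327608, -0.033194327089809406), 0.9683016969097985)
(np.float64(342.55019815059444), np.float64(251.51915455746368), np.float64(1514.0)) (np.float64(332.1127744510978), np.float64(253.34131736526948), np.float64(1002.0)) (np.float64(342.1706827309237), np.float64(251.66767068273091), np.float64(996.0))
(np.float64(300.12625), np.float64(297.55375), np.float64(800.0)) (np.float64(290.7887323943662), np.float64(291.7169014084507), np.float64(710.0))
```

```bash
python3 -c "
from h import *
print(robot.finish_job())"
```

```text
the job is handed in; nothing more can be done
None
```

I pushed the lid fully shut first, then pushed the bolt against its stop through the keeper eye; the case slid only about 0.3 mm, nothing around it looked disturbed, and I handed the job in at about 15 s.

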